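# Screw the amber lens back onto the signal tower

### The job

The signal tower's top lamp has been serviced: stand the amber lens level on the bare white threaded collar at the top of the tower. Turn it backward (anticlockwise from above) until it drops into the thread, then screw it forward (clockwise) fully home on its black gasket, and let go. Do not cock it on the collar, and leave the blue lens, the screw box, the white puck and the screwdriver where they are.

Things in the scene. Friction and masses are not known exactly. Their poses are not given: they have to be found in the camera images.
- amber_lens_mid (a point): amber tower lens, a round cup standing mouth down on the bench, 60 g: 58 mm outside diameter, 55 mm high, 2.5 mm wall, closed top, round outside so it can be gripped at any yaw. This point is on its axis, 27.5 mm above its rim; z up. Inside near the rim (4 to 7 mm above it) three small lugs, 120 degrees apart, run on the collar's thread.
- blue_lens_mid (a point): blue spare lens of the same shape and size; this point is half-way up its axis. To be left alone.
- shoulder (a point): centre of the tower's flat black top face (58 mm wide, 186 mm above the bench), on the tower's axis, z up. The tower is bolted down: 90 mm black foot, short white pole, black base, green and red tiers. The black gasket lies on this face, its free top 4 mm above this point; the bare white collar stands up through it.
- collar_top (a point): on the tower's axis, 22 mm above the shoulder: top of the white collar. It tapers from 34 mm diameter here to a 41.6 mm core 5.5 mm lower, with three right-hand thread ridges of 50.4 mm diameter below that; an LED post, 24 mm diameter, goes 22 mm higher. The lens has 1 mm play to each side. Where the thread starts differs each time and no listed yaw tells it: find it by feel.
- lens_home (a point): on the tower's axis, 28.5 mm above the shoulder: the lens's middle when fully home. It is 6 to 10 mm above this while the lugs ride on the ridges (12 on top of a stop rib), climbing as it turns anticlockwise; within 120 degrees the lugs reach openings (10 degrees of play, then a rib) and can drop to 3 mm above this. Then 75 to 105 degrees clockwise draws it down here, against a stop.
- gasket (a joint): how far the springy black rubber gasket is squeezed: 0 free, 0.003 m under a lens that is fully home, 0.0036 at most; it starts to give at 1.6 N, then 1 mm for every 2 N. The lens stays home by itself (self-locking). Turned clockwise before it has dropped, the lens does not go down: its lugs jam on the stop ribs, far above the gasket.
- screw_box_mid (a point): red open box of screws, 85 x 125 x 34 mm with its lid standing open, 0.55 kg; its middle. To be left alone.
- puck_center (a point): white plastic workpiece puck, 42 mm diameter, 26 mm high; its centre. To be left alone.
- driver_grip (a point): screwdriver lying on the bench, 190 mm long, red handle; the middle of its handle. To be left alone.
Mind the look-alikes: they are no part of the job. Of the things that look like the part that bears amber_lens_mid, the smallest one is meant.

How it is judged:
On the way:
1. the amber lens has dropped level into the thread starts, down on the gasket (horizontal distance between amber_lens_mid and shoulder below 0.003 m and z of amber_lens_mid in the frame of shoulder between 0.025 and 0.0328 m and angle between amber_lens_mid's own z axis and vertical below 0.08 rad), for 0.1 s.
At the end, for the whole second after the job is handed in: the amber lens is on the tower, centred within 3 mm, upright within 3.4 degrees, its middle less than 29.6 mm above the shoulder (28.5 fully home, 31.5 only dropped in) and the gasket squeezed by more than 1.9 mm; at rest, released (horizontal distance between amber_lens_mid and shoulder below 0.003 m and z of amber_lens_mid in the frame of shoulder between 0.025 and 0.0296 m and angle between amber_lens_mid's own z axis and vertical below 0.06 rad and linear speed of amber_lens below 0.02 m/s and value of joint gasket above 0.0019 m); the robot touches nothing.
It fails at once if the amber lens is cocked by more than 10 degrees on the collar (horizontal distance between amber_lens_mid and shoulder below 0.02 m and z of amber_lens_mid in the frame of shoulder below 0.042 m and angle between amber_lens_mid's own z axis and vertical above 0.175 rad).
It fails at once if the blue lens, screw box, puck or screwdriver is shifted by more than 25 mm (distance of any of blue_lens_mid, screw_box_mid, puck_center, driver_grip from where it was at the start of the episode above 0.025 m).
It also fails if it takes over 67 s, if anything falls off the work surface, if the arm or the gripper's body presses on something with over 40 N, if the wrist force passes 120 N, or if a joint passes its speed limit or range.

### The arm

A 6-joint arm with a two-finger parallel gripper is mounted at the origin on the work surface. World frame = base frame: x ahead of the robot, y to its left, z up, the work surface at z = 0. Lengths are in m, angles in rad, forces in N, time in s.
With the tool pointing down it reaches from about 0.3 to 0.825 m from the base axis. Payload 5.4 kg.
Tool frame: the origin (TCP) lies between the finger pads; the fingertips stand 11 mm ahead of it and the grasp point (between the pads) lies 8 mm behind it; z points along the fingers, y is the line along which they close (so a half turn about z gives the same grasp; the last joint's range is limited). The gripper opens to 92 mm and grips with 3 to 60 N. Pads are 20 mm wide; open, the fingers measure 128 mm over their backs; the gripper's body (75 mm by 189 mm) begins 69 mm behind the grasp point.
Start: joints at [0.948, 0.158, 1.597, -0, 1.386, -0.21], TCP at [0.231, 0.527, 0.226] pointing down, gripper open.
Joint ranges: [-2.91, 2.91], [-0.94, 2.29], [0.18, 2.7], [-1.29, 4.43], [0.17, 2.64], [-3, 3]. Speed limits (rad/s): [2.57, 2.57, 3.14, 3.14, 3.14, 3.14].

### API

Orientations are given as a unit quaternion [w, x, y, z].
In Python, from station import manip gives the robot as it stands. The module is installed in compiled form; this text tells all that it offers. Calls block until the motion is done:
- manip.goto(position, orientation): joint-space move of the TCP to a pose.
- manip.line_to(position, orientation=None, velocity=0.15, threshold=None): straight line of the TCP; orientation=None keeps the orientation; velocity is the mean speed in m/s. With threshold (N) it stops when the force on the tool has changed by that much, and returns True; else False.
- manip.goto_joints(angles): joint-space move.
- manip.gripper_to(opening, f_grip=None): finger opening in m; f_grip is the grip in N (None keeps the last); returns when the fingers have stopped.
- manip.dwell(seconds).
- manip.ik(position, orientation): joint angles nearest the present ones, or None.
- manip.get_obs(): the state.
- manip.grab_frame(name): name is "side" or "top" or "wrist"; returns the picture (384x512x3 uint8, blue, green, red); there is no depth.
- manip.camera_info(name): a dict with "vertical_fov" (degrees; the focal length in pixels is half the picture's height over the tangent of half this angle, whatever the lens; pixels are square), "cx", "cy" (the principal point, pixels), "dist_coeffs" ([k1, k2, p1, p2, k3] as OpenCV has them; the pictures are not rectified), "camera_from_world" (4x4, takes a point from world to camera coordinates); the wrist camera has in their place "T_tool_cam" (4x4, takes a point from camera to tool coordinates, whose origin is the TCP and whose axes are the flange's). Camera axes: x right, y up, looking along -z (the intrinsics and any distortion apply to the point x, -y, -z); pixel columns grow to the right and rows downward; lengths in m; the calibration is good to about 2 mm. A picture is of the moment at which its call begins: read the wrist's pose just before it. camera_info takes no time and is no camera call.
A pose or a line that the arm cannot do raises manip.MotionError and nothing moves.
- manip.finish_job(): hands the job in; it is judged then, once.
The state is a dict: "clock": time; "joint_pos": joint angles; "joint_velocities": joint speeds; "effort": joint torques, N m; "position": TCP position; "tool_rot": TCP orientation; "force": force on the tool from outside, world axes, zero at the start; "ft_torque": the same for the moment, N m; "finger_gap": finger opening in m; "grip_force": force on a finger pad.
Only numpy, scipy, OpenCV 4.12 (cv2) and the standard library are available. Lean on these libraries where they do the work, as an engineer would, in place of code of your own. Each camera call takes 0.05 s, during which the arm holds its last target. There are 200 camera calls.

## Working session

There is one attempt and no reset: what is moved stays moved. The work goes in short steps, each a Python script; the robot and the scene stay as the last script left them, time stands still between calls to the robot, and variables do not carry over. Pictures are saved under pics/ and viewed, at most 10 in all, crops included, and the job is handed in when it is done.

```bash
mkdir -p pics; python3 - <<'E'
from station import manip
import cv2,numpy as np
a=[manip.grab_frame(n) for n in("side","top")]
cv2.imwrite("pics/s.png",cv2.resize(np.vstack(a),None,fx=.78,fy=.78))
for n,i in zip(("side","top"),a): cv2.imwrite(f"pics/raw_{n}.png",i)
cv2.imwrite("pics/both.png",np.hstack(a)[:, :])
for n in("side","top","wrist"): print(n,manip.camera_info(n))
print(manip.get_obs())
E
```

```text
side {'vertical_fov': 53.01677890391065, 'cx': 255.59088187445658, 'cy': 184.28607475080574, 'dist_coeffs': array([-0.05896425,  0.        ,  0.        ,  0.        ,  0.        ]), 'camera_from_world': array([[ 0.73244852, -0.68080444,  0.00494837, -0.38000043],
       [ 0.36622676,  0.40011406,  0.84011112, -0.34731281],
       [-0.57393129, -0.61352592,  0.54239175, -0.61273883],
       [ 0.        ,  0.        ,  0.        ,  1.        ]])}
top {'vertical_fov': 42.04394944348451, 'cx': 260.6684083404418, 'cy': 191.52123779167528, 'dist_coeffs': array([-0.17113207,  0.        ,  0.        ,  0.        ,  0.        ]), 'camera_from_world': array([[ 0.00860549, -0.99993546, -0.0074181 ,  0.04454446],
       [ 0.98491664,  0.00719371,  0.17287993, -0.58991864],
       [-0.17281541, -0.00879392,  0.98491497, -1.48018708],
       [ 0.        ,  0.        ,  0.        ,  1.        ]])}
wrist {'vertical_fov': 58.178294326187206, 'cx': 256.63328590996053, 'cy': 191.92078624314232, 'dist_coeffs': array([0.00731978, 0.        , 0.        , 0.        , 0.        ]), 'T_tool_cam': array([[ 2.
[... 336 characters left out ...]
ck': 0.1, 'joint_pos': array([ 9.47893350e-01,  1.58984224e-01,  1.59809360e+00, -2.74821263e-06,
        1.38618522e+00, -2.10077130e-01]), 'joint_velocities': array([ 0.00026523, -0.00167001, -0.00363238,  0.00063114, -0.00196654,
       -0.00022668]), 'effort': array([-2.96797598e-04, -3.86505067e+01, -3.22959280e+01,  7.02122762e-02,
        3.39610584e-02, -6.84254701e-05]), 'position': array([0.23037616, 0.52624343, 0.22472473]), 'tool_rot': array([-3.36645568e-04,  2.04949975e-01,  9.78772093e-01, -7.64344272e-04]), 'force': array([-0.56581013,  0.20809261,  0.34656516]), 'ft_torque': array([-0.03585886,  0.00374248, -0.03238667]), 'grip_force': 0.0, 'finger_gap': 0.09160697462857394}
```

View pics/s.png

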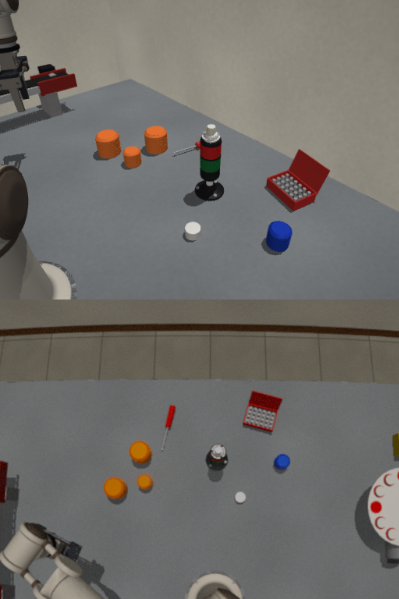

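The side view (top half) and top view (bottom half, offset by 299 rows) show three orange cups. In the reduced composite they are at top-view (141,452), (116,489) and (145,482), and side-view (155,139), (108,144) and (132,157). The tower is at top (217,457). The one at top (145,482), side (132,157), looks smallest. I'll measure them and confirm in an enlarged crop.

```bash
cat > h.py <<'E'
from station import manip
import cv2,numpy as np
from scipy.spatial.transform import Rotation as R
def rays(info,px,Twc=None):
    f=192/np.tan(np.radians(info['vertical_fov']/2))
    K=np.array([[f,0,info['cx']],[0,f,info['cy']],[0,0,1]])
    u=cv2.undistortPoints(np.float64(px).reshape(-1,1,2),K,info['dist_coeffs'])[:,0]
    d=np.c_[u[:,0],-u[:,1],-np.ones(len(u))]
    T=np.linalg.inv(info['camera_from_world']) if Twc is None else Twc
    return T[:3,3],d@T[:3,:3].T
def onplane(info,px,z,T=None):
    o,d=rays(info,px,T); return o+d*((z-o[2])/d[:,2])[:,None]
def wristT(o):
    T=np.eye(4); q=o['tool_rot']; T[:3,:3]=R.from_quat(np.r_[q[1:],q[0]]).as_matrix(); T[:3,3]=o['position']
    return T@manip.camera_info('wrist')['T_tool_cam']
def blobs(img,lo,hi,amin=60):
    m=cv2.inRange(cv2.cvtColor(img,cv2.COLOR_BGR2HSV),lo,hi)
    c,_=cv2.findContours(m,cv2.RETR_EXTERNAL,cv2.CHAIN_APPROX_NONE)
    return [k for k in c if cv2.contourArea(k)>amin]
AMB=((7,120,60),(24,255,255))
def quat(yaw): # tool down, tool x axis at world angle yaw
    q=(R.from_euler('z',yaw)*R.from_euler('x',np.pi)).as_quat(); return np.r_[q[3],q[:3]]
E
python3 - <<'E'
from h import *
for n in("top","side"):
    im=cv2.imread(f"pics/raw_{n}.png"); I=manip.camera_info(n)
    for c in blobs(im,*AMB):
        x,y,w,h=cv2.boundingRect(c); m=cv2.moments(c); p=(m['m10']/m['m00'],m['m01']/m['m00'])
        e=np.float64([[p[0],p[1]],[x,p[1]],[x+w,p[1]]]); P=onplane(I,e,.03)
        print(n,np.round(p,1),w,h,P[0].round(3),'width',np.linalg.norm(P[1]-P[2]).round(4))
q=manip.get_obs()['tool_rot'];print(R.from_quat(np.r_[q[1:],q[0]]).as_matrix().round(2))
t=cv2.imread("pics/raw_top.png"); s=cv2.imread("pics/raw_side.png")
z=lambda i,x,y,w,h,f:cv2.resize(i[y:y+h,x:x+w],None,fx=f,fy=f,interpolation=cv2.INTER_CUBIC)
cv2.imwrite("pics/crop.png",np.hstack([z(t,120,120,190,150,2),z(s,110,140,190,150,2)]))
E
```

```text
top [147.4 241.4] 30 29 [0.434 0.399 0.03 ] width 0.0947
top [185.4 233.4] 20 20 [0.461 0.281 0.03 ] width 0.0622
top [179.6 195.3] 30 30 [0.579 0.303 0.03 ] width 0.0947
top [507.1 186.4] 8 27 [ 0.616 -0.752  0.03 ] width 0.0287
side [169.2 200.9] 23 28 [0.458 0.274 0.03 ] width 0.0618
side [138.3 184.1] 33 37 [0.437 0.406 0.03 ] width 0.0953
side [199.7 179.3] 30 36 [0.583 0.308 0.03 ] width 0.0875
[[-0.92  0.4  -0.  ]
 [ 0.4   0.92 -0.  ]
 [ 0.   -0.   -1.  ]]
```

View pics/crop.png

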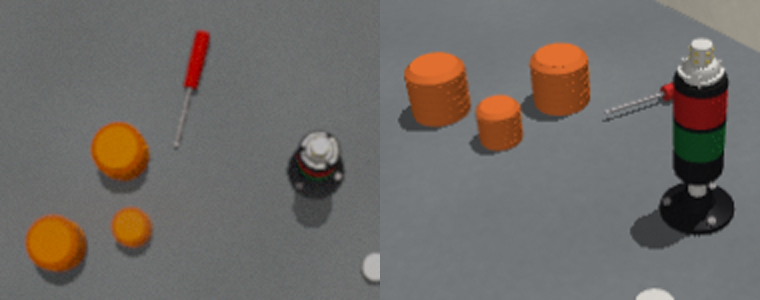

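The three orange cups in the top-view image are:
- (147,241): 95 mm wide
- (180,195): 95 mm wide
- (185,233): 62 mm wide

The third is the smallest and fits the 58 mm lens, and the crop confirms it. It stands near (0.460, 0.278). Next I'll check the wrist angles and look at the tower from close by.

```bash
python3 - <<'E'
from h import *
I=manip.camera_info('top'); T=onplane(I,[[278,191]],.23)[0]; print('tower',T)
for nm,p in(('lens',[.46,.278,.168]),('tower',[T[0],T[1],.343])):
  for d in range(-180,180,30):
    j=manip.ik(p,quat(np.radians(d))); print(nm,d,None if j is None else np.round([j[0],j[3],j[5]],2))
j=manip.ik([T[0],T[1],.343],quat(np.radians(147)))
o=manip.get_obs()
manip.goto([T[0],T[1],.343],quat(np.radians(147)))
o=manip.get_obs(); w=manip.grab_frame('wrist'); cv2.imwrite('pics/w1.png',w); np.save('w1.npy',wristT(o)); print(o['position'],o['clock'])
E
```

```text
tower [0.56000649 0.00080014 0.23      ]
lens -180 [ 0.32  0.   -1.25]
lens -150 [ 0.32  0.   -1.78]
lens -120 [ 0.32  0.   -2.3 ]
lens -90 [ 0.32  0.   -2.82]
lens -60 [ 0.32 -0.    2.94]
lens -30 [ 0.32 -0.    2.41]
lens 0 [ 0.32 -0.    1.89]
lens 30 [ 0.32 -0.    1.37]
lens 60 [ 0.32 -0.    0.84]
lens 90 [ 0.32 -0.    0.32]
lens 120 [ 0.32  0.   -0.2 ]
lens 150 [ 0.32  0.   -0.73]
tower -180 [-0.21  0.   -1.79]
tower -150 [-0.21  0.   -2.31]
tower -120 [-0.21  0.   -2.83]
tower -90 [-0.21 -0.    2.93]
tower -60 [-0.21 -0.    2.4 ]
tower -30 [-0.21 -0.    1.88]
tower 0 [-0.21 -0.    1.36]
tower 30 [-0.21 -0.    0.83]
tower 60 [-0.21 -0.    0.31]
tower 90 [-0.21  0.   -0.21]
tower 120 [-0.21  0.   -0.74]
tower 150 [-0.21  0.   -1.26]
[0.55989807 0.00169302 0.34277619] 2.3583
```

View pics/w1.png

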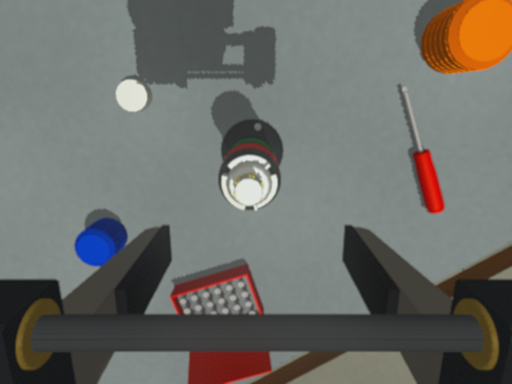

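The wrist view has the tower centred, with the white post top at about (249,191) and the collar ring around (250,182). The blue lens is at (101,242), the puck at (132,95) and the driver at (425,170). I'll take a second view with the wrist turned by half a turn, so that hand-eye errors cancel.

```bash
cat >> h.py <<'E'
def post(img,T,guess,z=.230,r=.012):
    I=manip.camera_info('wrist'); f=192/np.tan(np.radians(I['vertical_fov']/2))
    # predicted pixel of guess
    p=np.linalg.inv(T)@np.r_[guess,z,1]; u=I['cx']-f*p[0]/p[2]; v=I['cy']+f*p[1]/p[2]; rr=-f*r/p[2]
    k=6; x0,y0=int(u)-40,int(v)-40
    g=cv2.cvtColor(cv2.resize(img[y0:y0+80,x0:x0+80],None,fx=k,fy=k,interpolation=cv2.INTER_CUBIC),cv2.COLOR_BGR2GRAY)
    c=cv2.HoughCircles(g,cv2.HOUGH_GRADIENT_ALT,1.5,10,param1=150,param2=.5,minRadius=int(rr*k*.85),maxRadius=int(rr*k*1.15))
    vis=cv2.cvtColor(g,cv2.COLOR_GRAY2BGR); out=[]
    if c is not None:
        for a in c[0][:3]:
            cv2.circle(vis,(int(a[0]),int(a[1])),int(a[2]),(0,0,255),1)
            px=[x0+(a[0]+.5)/k-.5,y0+(a[1]+.5)/k-.5]; out.append((np.round(px,1),a[2]/k,onplane(I,[px],z,T)[0]))
    return vis,rr,out
E
python3 - <<'E'
from h import *
manip.goto([.560,.001,.343],quat(np.radians(-33)))
o=manip.get_obs(); w=manip.grab_frame('wrist'); cv2.imwrite('pics/w2.png',w); T=wristT(o); np.save('w2.npy',T)
a=post(cv2.imread('pics/w1.png'),np.load('w1.npy'),[.56,.001]); b=post(w,T,[.56,.001])
print(a[1:],b[1:]); print(o['clock'])
cv2.imwrite('pics/posts.png',cv2.resize(np.hstack([a[0],b[0]]),(800,400)))
E
```

```text
(np.float64(14.674009251880882), []) (np.float64(14.671033036615395), [])
5.0583
```

View pics/posts.png

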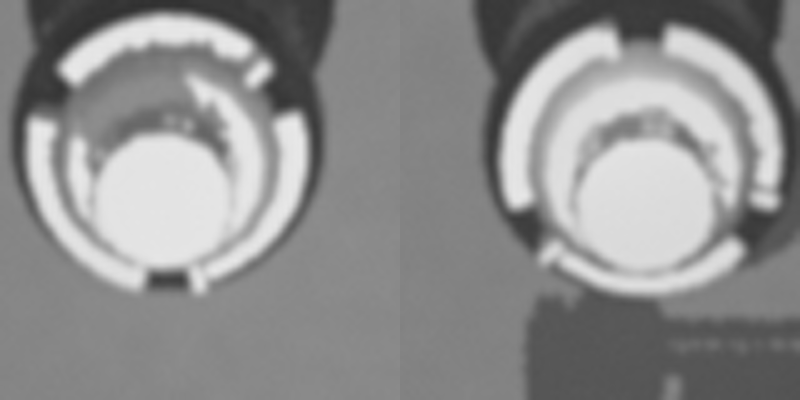

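Both crops (5x) show the white post disc clearly. In the left crop its centre is at (162.5,201) and the outer thread ring at (167.5,152). In the right crop they are at (246,205) and (242,159.5), measured within that half. The three thread openings and stop ribs are visible as gaps in the ring.

```bash
python3 - <<'E'
from h import *
I=manip.camera_info('wrist'); f=192/np.tan(np.radians(I['vertical_fov']/2))
S=[]
for n,d,r in(('w1',(162.5,201),(167.5,152)),('w2',(246,205),(242,159.5))):
    T=np.load(n+'.npy'); p=np.linalg.inv(T)@[.56,.001,.230,1]
    x0,y0=int(I['cx']-f*p[0]/p[2])-40,int(I['cy']+f*p[1]/p[2])-40
    P=[onplane(I,[[x0+q[0]/5-.4,y0+q[1]/5-.4]],z,T)[0] for q,z in((d,.230),(r,.2025))]
    print(n,P); S.append(P)
S=np.array(S); print('mean post,ring',S.mean(0))
# lens: square it up with two light grips at right angles
L=np.array([.460,.278])
manip.goto([*L,.168],quat(np.radians(-33)))
o=manip.get_obs(); w=manip.grab_frame('wrist'); cv2.imwrite('pics/w3.png',w); T=wristT(o)
for c in blobs(w,*AMB):
    m=cv2.moments(c); q=[[m['m10']/m['m00'],m['m01']/m['m00']]]; print('amber',np.round(q,1),cv2.boundingRect(c),onplane(I,q,.045,T)[0])
print(o['clock'])
E
```

```text
w1 [array([ 0.55586979, -0.00458997,  0.23      ]), array([ 0.55472003, -0.00359441,  0.2025    ])]
w2 [array([ 0.55614398, -0.00507556,  0.23      ]), array([ 0.55690265, -0.00550254,  0.2025    ])]
mean post,ring [[ 0.55600688 -0.00483277  0.23      ]
 [ 0.55581134 -0.00454848  0.2025    ]]
amber [[481.7 334.6]] (454, 299, 46, 71) [0.22272898 0.17560076 0.045     ]
amber [[ 31.9 334.5]] (15, 299, 45, 71) [0.45715277 0.53586458 0.045     ]
amber [[184.2 273.8]] (143, 222, 72, 94) [0.4297044  0.37621564 0.045     ]
amber [[254.3 186.1]] (220, 149, 70, 74) [0.46390498 0.27771419 0.045     ]
amber [[145.5  78.6]] (84, 18, 127, 121) [0.58254072 0.30149726 0.045     ]
6.4
```

View pics/w3.png

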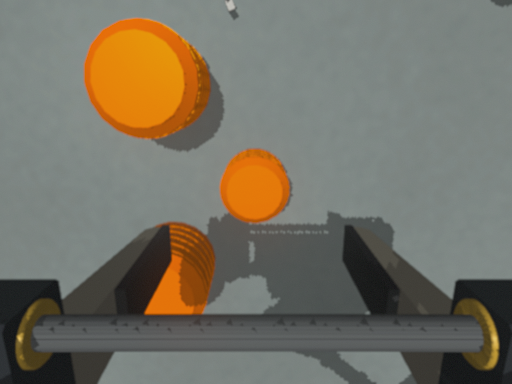

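The small amber lens is at (254,186), so about (0.463, 0.278), and both large cups are clear of the finger line. I'll centre it with two light grips at right angles.

```bash
python3 - <<'E'
from h import *
L=[.4632,.2776]; z=.029
manip.line_to([*L,z],velocity=.12); manip.gripper_to(.05,6); o=manip.get_obs(); print(o['finger_gap'],o['position'],o['force'],o['clock'])
manip.gripper_to(.09); 
c=o['position'][:2]
manip.line_to([*L,z],quat(np.radians(12)),velocity=.1) if 0 else manip.goto([*L,z],quat(np.radians(57)))
print(manip.get_obs()['position'],manip.get_obs()['clock'])
manip.gripper_to(.05,20); o=manip.get_obs(); print(o['finger_gap'],o['grip_force'],o['position'],o['clock'])
manip.line_to([*L,.10],velocity=.1); o=manip.get_obs(); print(o['finger_gap'],o['position'],o['force'],o['ft_torque'],o['clock'])
w=manip.grab_frame('wrist'); cv2.imwrite('pics/w4.png',w)
E
```

```text
0.0583661706962327 [0.46327904 0.27764479 0.02912426] [-0.22565469 -0.18919303  1.32403423] 8.3583
[0.46320762 0.27761886 0.02900128] 10.3833
0.058134019660006954 20.000027627684176 [0.46316837 0.2775862  0.02898133] 10.9667
0.05814721270635493 [0.46263553 0.27741234 0.09931087] [-0.47813061 -0.62837636 -0.81752376] [-0.05476254  0.09335154  0.01040269] 11.825
```

View pics/w4.png

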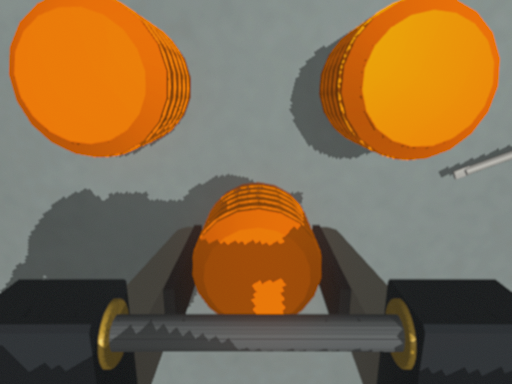

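The lens is held level, gap 58.1 mm and grip 20 N, with TCP 29 mm above its rim. Next I carry it over the tower and lower it by feel.

```bash
python3 - <<'E'
from h import *
C=[.5559,-.0047]; q=quat(np.radians(57))
manip.line_to([.46,.27,.285],velocity=.2)
manip.goto([*C,.285],q); manip.dwell(.2)
o=manip.get_obs(); print(o['position'],o['force'],o['ft_torque'],o['clock']); f0=o['force']
s=cv2.imwrite('pics/side5.png',manip.grab_frame('side'))
manip.line_to([*C,.240],velocity=.1); o=manip.get_obs(); print(o['position'],o['force'],o['clock'])
r=manip.line_to([*C,.219],velocity=.02,threshold=4); o=manip.get_obs(); print(r,o['position'],o['force']-f0,o['ft_torque'],o['clock'])
i=manip.grab_frame('side'); 
cv2.imwrite('pics/s6.png',cv2.resize(i[130:270,200:340],None,fx=4,fy=4,interpolation=cv2.INTER_CUBIC))
np.save('f0.npy',f0)
E
```

```text
[ 0.55582035 -0.00345677  0.28507611] [ 0.03588606  0.21451423 -0.32589171] [-0.07345093  0.11213207  0.01246673] 14.2667
[ 0.55603738 -0.00470042  0.24023976] [-0.21969914  0.64330476 -0.09994166] 14.9167
True [ 0.55578916 -0.00471223  0.22490159] [-0.84847119 -0.6178761   4.22552124] [-0.15695876  0.05798565  0.07083415] 15.6583
```

View pics/s6.png

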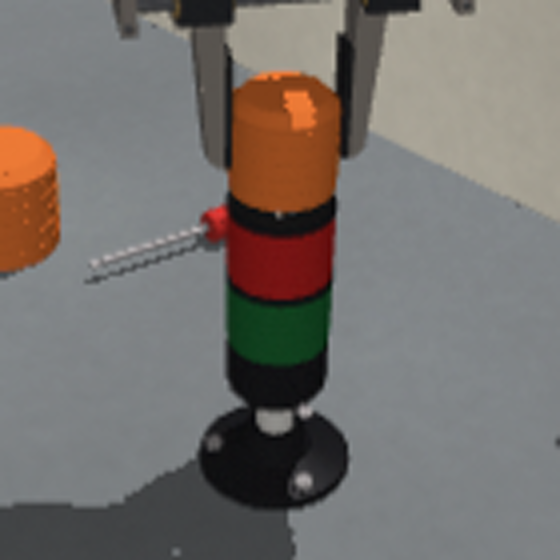

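The lens sits level on the tower, covering the collar. The lugs touch at TCP z = 0.2249, which is 8.9 mm above home, so they are on a ridge. Next I turn anticlockwise with a light push until it drops.

```bash
python3 - <<'E'
from h import *
C=[.5559,-.0047]; f0=np.load('f0.npy'); z=.2248; yaw=57
for k in range(45):
    yaw+=3
    try: manip.goto([*C,z],quat(np.radians(yaw)))
    except manip.MotionError as e: print(e);break
    o=manip.get_obs(); f=o['force'][2]-f0[2]
    print(yaw,round(z,4),round(o['position'][2],4),round(f,1),o['ft_torque'].round(2)[2],round(o['clock'],2))
    if o['position'][2]<.2215 : print('dropped');break
    if f<3.5: z-= .0006 if f<1.5 else .0002
    elif f>6: z+=.0002*(f-4)/2
    if o['clock']>36: break
    if k==3 and o['clock']>19: break
np.save('st.npy',[z,yaw])
E
```

```text
60 0.2248 0.2243 0.0 0.04 15.96
63 0.2242 0.2238 0.9 -0.03 16.21
66 0.2236 0.2235 -1.2 -0.01 16.46
69 0.223 0.223 -1.2 -0.02 16.71
72 0.2224 0.2229 2.5 -0.59 16.96
75 0.2222 0.2227 3.8 -0.66 17.21
78 0.2222 0.2226 5.1 -0.55 17.46
81 0.2222 0.2224 4.1 -0.55 17.71
84 0.2222 0.2223 4.1 -0.6 17.96
87 0.2222 0.2222 2.9 -0.68 18.21
90 0.222 0.2221 3.1 -0.7 18.46
93 0.2218 0.2219 3.8 -0.65 18.71
96 0.2218 0.2218 3.0 -0.66 18.96
99 0.2216 0.2217 3.3 -0.57 19.21
102 0.2214 0.2215 3.1 -0.59 19.46
105 0.2212 0.2214 3.8 -0.64 19.71
dropped
```

The lens found the opening right away, at about 60°. By about 71° it was against the rib (torque −0.6, slipping in the grip) before I had followed it all the way down. I'll back off a few degrees and lower it.

```bash
python3 - <<'E'
from h import *
C=[.5559,-.0047]; f0=np.load('f0.npy'); z,yaw=np.load('st.npy')
def rep(t):
    o=manip.get_obs(); print(t,o['position'].round(4),(o['force']-f0).round(1),o['ft_torque'].round(2),round(o['clock'],2)); return o
for d in(2,4):
    manip.goto([*C,z],quat(np.radians(yaw-d))); rep(f'back {d}')
yaw-=4
r=manip.line_to([*C,.2155],velocity=.01,threshold=5); o=rep(r)
np.save('st.npy',[o['position'][2],yaw])
i=manip.grab_frame('side')
cv2.imwrite('pics/s7.png',cv2.resize(i[130:270,200:340],None,fx=4,fy=4,interpolation=cv2.INTER_CUBIC))
E
```

```text
back 2 [ 0.5559 -0.0045  0.2208] [3.  0.6 1.3] [-0.02 -0.73 -0.16] 19.96
back 4 [ 0.5553 -0.0044  0.2206] [2.8 0.2 0.4] [ 0.02 -0.36 -0.04] 20.21
True [ 0.5555 -0.0047  0.216 ] [-0.7 -0.8  4.2] [-0.05  0.11  0.06] 20.75
```

View pics/s7.png

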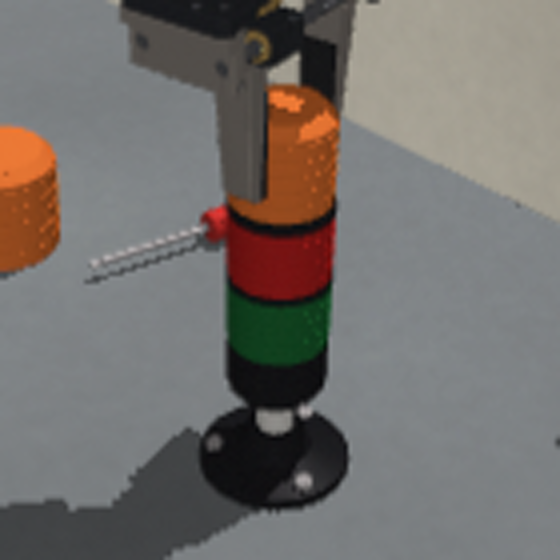

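The side picture shows the lens level and lower, with the black band much thinner, so it has dropped onto the gasket. Next I grip harder and screw it clockwise to the stop, following it down.

```bash
python3 - <<'E'
from h import *
C=[.5559,-.0047]; f0=np.load('f0.npy'); z,yaw=np.load('st.npy')
manip.gripper_to(.05,35); n=0; y0=yaw
for k in range(34):
    yaw-=4
    manip.goto([*C,z],quat(np.radians(yaw)))
    o=manip.get_obs(); f=o['force']-f0; t=o['ft_torque'][2]
    print(int(y0-yaw),round(z,4),round(o['position'][2],4),f.round(1),round(t,2),round(o['clock'],2))
    n=n+1 if t>.85 else 0
    if n>=3: print('stop');break
    z+=np.clip((f[2]-3)*.00008,-.0004,.0003)
np.save('st.npy',[z,yaw])
i=manip.grab_frame('side')
cv2.imwrite('pics/s8.png',cv2.resize(i[130:270,200:340],None,fx=4,fy=4,interpolation=cv2.INTER_CUBIC))
E
```

```text
4 0.216 0.216 [-0.5  0.4  3.9] -0.11 21.27
8 0.216 0.216 [ 0.5 -0.8  3.6] -0.02 21.52
12 0.2161 0.2161 [ 1.  -0.1  4.9] -0.04 21.77
16 0.2162 0.2162 [ 0.4 -0.5  3.8] -0.05 22.02
20 0.2163 0.2162 [-0.3 -0.2  3.7] -0.06 22.27
24 0.2163 0.2163 [-0.  -0.4  3.2] 0.04 22.52
28 0.2164 0.2163 [-0.1  0.6  4.5] -0.07 22.77
32 0.2165 0.2164 [-0.  -0.1  3.3] -0.03 23.02
36 0.2165 0.2165 [ 0.3 -0.   3.5] -0.03 23.27
40 0.2165 0.2165 [-0.3 -0.5  2.8] -0.08 23.52
44 0.2165 0.2165 [-0.6  0.   2.6] -0.01 23.77
48 0.2165 0.2165 [0.4 0.1 3.6] -0.08 24.02
52 0.2165 0.2164 [ 0.1 -0.6  1.5] -0.04 24.27
56 0.2164 0.2163 [ 0.2 -0.   2. ] -0.07 24.52
60 0.2163 0.2161 [-0.2 -0.3  0.5] -0.02 24.77
64 0.2161 0.2159 [0.1 0.9 0. ] -0.12 25.02
68 0.2159 0.2157 [1.  0.2 0.5] -0.14 25.27
72 0.2157 0.2155 [ 0.4 -0.6  0.2] -0.07 25.52
76 0.2155 0.2153 [-0.8 -0.3 -0.8] -0.09 25.77
80 0.2152 0.2151 [ 0.2 -0.1 -1. ] -0.09 26.02
84 0.2149 0.2149 [-1.5 -0.9  0.6] -0.06 26.27
88 0.2147 0.2147 [-0.1 -0.1  0.2] -0.18 26.52
92 0.2144 0.2146 [ 0.1 -0.9  1.7] -0.19 26.77
96 0.2143 0.2146 [-0.2 -0.   2.8] -0.15 27.02
100 0.2143 0.2146 [0.1 0.7 2.9] -0.1 27.27
104 0.2143 0.2146 [-0.7  0.8  3.4] 0.5 27.52
108 0.2143 0.2146 [-1.2  0.9  4.4] 0.76 27.77
112 0.2145 0.2145 [-0.3  2.2  4.3] 0.95 28.02
116 0.2146 0.2146 [-1.7  2.7  4.1] 0.95 28.27
120 0.2146 0.2146 [-0.6  2.6  2.7] 0.94 28.52
stop
```

View pics/s8.png

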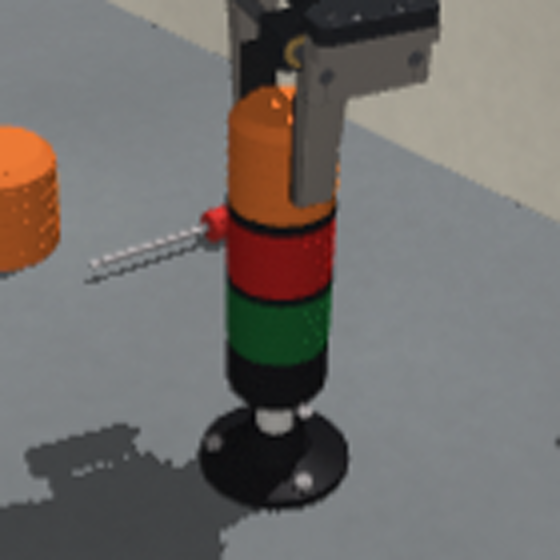

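The lens turned about 102°, was drawn down about 1.9 mm, and then met a hard stop where the torque reached the slip limit. The picture shows it upright with only a thin black line under it. I'll release, retreat, check from two views and hand in if it looks right.

```bash
python3 - <<'E'
from h import *
C=[.5559,-.0047]; z,yaw=np.load('st.npy')
manip.gripper_to(.09); o=manip.get_obs(); manip.line_to([*C,.36],velocity=.12); manip.dwell(.3)
o=manip.get_obs(); print(o['finger_gap'],o['force'],o['clock'])
i=manip.grab_frame('side'); w=manip.grab_frame('wrist')
cv2.imwrite('pics/s9.png',np.hstack([cv2.resize(i[130:270,200:300],(286,400),interpolation=cv2.INTER_CUBIC),cv2.resize(w,(512,400))]))
def band(im): # lower edge of amber on tower to upper edge of red tier, px
    c=[k for k in blobs(im[130:240,240:300],*AMB,amin=200)]; return [cv2.boundingRect(k) for k in c]
print(band(i))
E
```

```text
0.09030927085224381 [-0.51209421  0.78008677 -0.98719648] 30.8583
[(17, 22, 28, 35)]
```

View pics/s9.png

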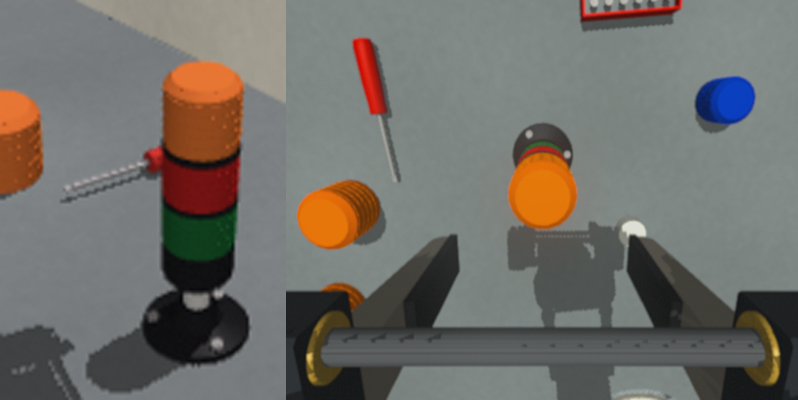

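The lens stands upright and flush on the tower with only a thin gasket line showing. The gripper is clear above it and the other things are undisturbed.

```bash
python3 -c "
from station import manip
print(manip.finish_job())"
```

```text
the job is handed in; nothing more can be done
None
```

The amber lens dropped into the thread, was screwed clockwise about 102° to its stop on the gasket, then released; I handed the job in at about 31 s, and `finish_job()` returned no verdict.

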